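# Cap the bare engine rest with its alloy angle

### The arm

A 6-joint arm with a two-finger parallel gripper is mounted at the origin on the work surface. World frame = base frame: x ahead of the robot, y to its left, z up, the work surface at z = 0. Lengths are in mm, angles in rad, forces in N, time in s.
With the tool pointing down it reaches from about 350 to 975 mm from the base axis. Payload 7.1 kg.
Tool frame: the origin (TCP) lies between the finger pads; the fingertips stand 19 mm ahead of it and the grasp point (between the pads) is the TCP; y points along the fingers, z is the direction in which the jaws open and shut, and the axes are right-handed (so a half turn about y gives the same grasp; the last joint's range is limited). The gripper opens to 88 mm and grips with 3 to 60 N. Pads are 20 mm wide; open, the fingers measure 115 mm over their backs; the gripper's body (75 mm by 178 mm) begins 61 mm behind the grasp point.
Start: joints at [-1.293, 0.423, 1.63, -0, 1.089, -0.019], TCP at [182.806, -597.651, 207.375] pointing down, gripper open.
Joint ranges: [-3, 3], [-0.9, 2.11], [0.09, 2.58], [-1.31, 4.45], [0.11, 2.69], [-2.54, 2.54]. Speed limits (rad/s): [2.39, 2.39, 3.01, 3.14, 3.14, 3.14].

### API

Orientations are given as a rotation vector (axis times angle).
In Python, from workcell import ctrl gives the robot as it stands.
- The arm moves only by the tool servo_tool, never from a script. Its argument "moves" is text: rows parted by semicolons, each of 6 numbers parted by spaces: the shift along the world's x, y, z in m, then the turn, a rotation vector about the world's x, y, z in degrees. A call has 1 to 8 rows; each row is the pose to reach, as a shift and turn from the pose commanded when the call began; what a row does not reach only later rows make up. A row lasts 1/8 s, in which the tool goes at most 62.5 mm and 10.7 degrees, less where a joint would pass 70% of its speed; a pose out of reach is approached as far as the arm can. A call with a gripper value outside its range is refused whole. "hand" is the closure in counts, from 0 (fully open) to 255 (shut), set as the call begins (left out, the last holds). The fingers move at their own pace and stop on an object; the grip force is fixed at half the most. Time passes only in rows, so rows that repeat a pose let the fingers close. It gives the time, the measured TCP pose, the force and the opening at its end, in the units of the state.
- ctrl.get_obs(): the state, without advancing time (a new reading comes with each control period).
- ctrl.get_image(name): name is "side" or "top" or "wrist"; returns a dict with "pixels" (420x560x3 uint8, red, green, blue), "depth" (420x560 float32, mm along the optical axis (not along the pixel's ray), 0 where there is no reading), "vertical_fov" (degrees; the focal length in pixels is half the picture's height over the tangent of half this angle, whatever the lens; pixels are square), "cx", "cy" (the principal point, pixels), "xyz" and "attitude" of the camera in the world; the wrist camera has in their place "T_tool_cam" (4x4, takes a point from camera to tool coordinates, whose origin is the TCP and whose axes are the tool frame's). Camera axes: x right, y up, looking along -z (the intrinsics and any distortion apply to the point x, -y, -z); pixel columns grow to the right and rows downward; lengths in mm; the calibration is good to about 2 mm. A picture is of the moment at which its call begins: read the wrist's pose just before it.
- ctrl.close_job(): hands the job in, once; it reports no verdict.
The state is a dict: "t": time; "qpos": joint angles; "qvel": joint speeds; "joint_torque": joint torques, N m; "ee_pos": TCP position; "orientation": TCP orientation; "ft_force": force on the tool from outside, world axes, zero at the start; "moment": the same for the moment, N m; "width": finger opening in mm.
Only numpy, scipy, OpenCV 4.12 (cv2) and the standard library are available. Lean on these libraries where they do the work, as an engineer would, in place of code of your own. Each camera call takes 0.05 s, during which the arm holds its last target.

### The job

Two small engine rests, each a short piece of angle iron with its ridge up, are bolted to the workshop bench; one already wears an aluminium angle as a soft cap. Pick up the larger of the two loose aluminium angle offcuts and lower it over the bare rest so that it nests on the ridge, legs flat on legs and centred lengthwise, and let go. Set it down gently rather than dropping it, and leave the smaller offcut where it lies.

Things in the scene. Friction and masses are not known exactly. Their poses are not given: they have to be found in the camera images.
- offcut_mid (a point): Larger loose offcut, the cap to fit: aluminium 90-degree angle, outer legs 45 mm, 5 mm thick, 58 mm long, about 80 g, lying like a roof on its leg edges, 35 mm high, 64 mm wide. x runs along the ridge, z up. The point is mid-length, half-way up: 17.7 mm above the leg edges, 17.7 mm below the outer ridge line. Can be pinched lengthwise, a finger on each end face near the ridge; either way round.
- rest_bare_ridge (a point): Bare rest, fixed: dark steel 90-degree angle, ridge up, outer legs 40 mm, 38 mm long, on a post over a base plate 90 x 80 mm (12 mm high with bolts). Point: middle of its outer ridge line, 54 mm above the bench; x along the ridge, z up. Leg edges are 20 mm up or more; the space past the 38 mm ends is free. The nested offcut overhangs 10 mm at each end, its listed point 10.6 mm below this point.
- rest_capped_ridge (a point): The other rest, fixed, the same but already covered by an aluminium angle like the larger offcut (58 mm long, its top ridge 61 mm above the bench). This point is the middle of the covered steel ridge line, 54 mm above the bench, x along the ridge. Nothing to do here.
- small_mid (a point): Smaller loose offcut, to be left alone: aluminium angle with outer legs 25 mm wide, 4 mm thick, 58 mm long, ridge up along its own x, 20.5 mm high, 35 mm wide. This point is half-way up, 10.3 mm above the bench.
Things that resemble listed ones, but are neither listed nor needed, are in the scene too. What is shaped like the part that bears offcut_mid but blue or turquoise is not meant.

How it is judged (in metres and radians):
On the way, in this order (a step that is already met when the one before it is completed fails the run):
1. the larger offcut is lifted off the bench, its listed point more than 30 mm above it (height (world z) of offcut_mid above 0.03 m), for 0.1 s.
2. it is nested on the bare rest (x of offcut_mid in the frame of rest_bare_ridge between -0.015 and 0.015 m and y of offcut_mid in the frame of rest_bare_ridge between -0.01 and 0.01 m and z of offcut_mid in the frame of rest_bare_ridge between -0.0145 and -0.0065 m and angle between the x axis of offcut_mid and the x axis of rest_bare_ridge, either way round below 0.17 rad and angle between offcut_mid's own z axis and vertical below 0.12 rad), for 0.2 s.
At the end, for the whole second after the job is handed in: The larger offcut sits nested on the bare rest, released and at rest: its middle within 15 mm of the rest's middle along the ridge and within 10 mm across it, ridge lines parallel within 10 degrees, upright within 7 degrees, and down on the legs (height within 4 mm of fully nested) (all of step 2 and linear speed of offcut below 0.02 m/s); the robot touches nothing.
It fails at once if the smaller offcut is moved more than 20 mm (distance of small_mid from where it was at the start of the episode above 0.02 m).
It fails at once if the larger offcut is dropped: out of the fingers and moving faster than 0.5 m/s (a fall of more than about 13 mm) (linear speed of offcut above 0.5 m/s and contact force between the fingers and offcut below 0.05 N).
It also fails if it takes over 38 s, if anything falls off the work surface, if the arm or the gripper's body presses on something with over 40 N, if the wrist force passes 120 N, or if a joint passes its speed limit or range.

## Working session

There is one attempt and no reset: what is moved stays moved. The work goes in short steps, Python scripts to look and compute and a tool call to move; the robot and the scene stay as the last step left them, time stands still between calls to the robot, and variables do not carry over. Pictures are saved under pics/ and viewed, and the job is handed in when it is done.

Besides the shell and the picture viewer there is one more tool, called after "Emit:" in YAML: its name, and indented under it one key for each argument. servo_tool: Moves the arm, as the interface text tells. Its arguments: {"type":"object","properties":{"moves":{"type":"string"},"hand":{"type":"number"}},"required":["moves"]}

```bash
mkdir -p pics; cat > h.py <<'E'
import numpy as np, cv2, pickle
from workcell import ctrl
def snap(n,tag):
    o=ctrl.get_obs(); im=ctrl.get_image(n); im['obs']=o
    pickle.dump(im,open(f'{tag}.pkl','wb')); cv2.imwrite(f'pics/{tag}.png',cv2.cvtColor(im['pixels'],cv2.COLOR_RGB2BGR)); return im
E
python3 - <<'E'
from h import *
for n in ['top','side','wrist']:
    im=snap(n,n+'0')
    print(n,{k:v for k,v in im.items() if k not in('pixels','depth','obs')})
print(im['obs'])
E
```

```text
top {'vertical_fov': 51.2772931209894, 'cx': 276.3797539303753, 'cy': 210.7713195446635, 'xyz': array([3.57156106e+02, 1.03927357e+00, 1.10807908e+03]), 'attitude': array([ 0.05437323, -0.05739633, -1.56822793])}
side {'vertical_fov': 45.963014545110106, 'cx': 285.163482739965, 'cy': 216.55413218127703, 'xyz': array([ 46.01050671, 642.94924395, 759.69083862]), 'attitude': array([ 0.30960398, -1.05687353, -2.37960793])}
wrist {'vertical_fov': 58.16449918135019, 'cx': 275.3468339645454, 'cy': 215.9029620126253, 'T_tool_cam': array([[-5.48512888e-05, -9.66790967e-01, -2.55568433e-01,
        -6.93513815e+01],
       [ 4.67832417e-04,  2.55568381e-01, -9.66790869e-01,
        -1.76875035e+02],
       [ 9.99999889e-01, -1.72592923e-04,  4.38277900e-04,
        -4.96148009e-02],
       [ 0.00000000e+00,  0.00000000e+00,  0.00000000e+00,
         1.00000000e+00]])}
{'t': 0.1, 'qpos': array([-1.29299723e+00,  4.23744157e-01,  1.63058220e+00,  1.38343432e-06,
        1.08859403e+00, -1.90474892e-02]), 'qvel': array([-2.40255797e-03, -1.99129879e-03, -3.10375462e-03,  6.19955175e-04,
       -2.48249801e-05, -6.66612054e-04]), 'joint_torque': array([-1.14483024e-03, -5.45613778e+01, -2.74325877e+01,  6.45372248e-02,
        1.89087878e-02, -2.30397393e-05]), 'ee_pos': array([ 182.67463805, -597.18081221,  206.70442039]), 'orientation': array([-0.3084736 ,  2.06324427, -2.06049902]), 'ft_force': array([-0.59850039, -0.03105391,  0.29951021]), 'moment': array([ 0.00202247,  0.05181436, -0.03405926]), 'width': 88.01286830624397}
```

View pics/top0.png

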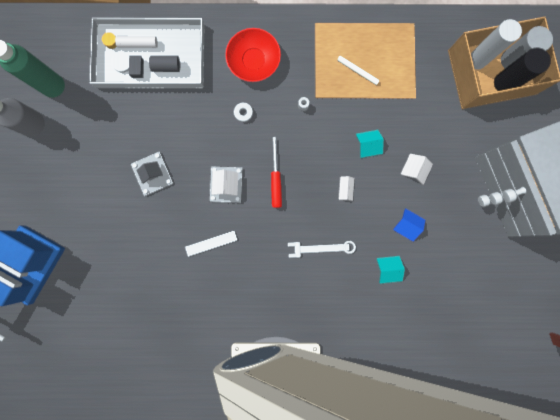

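View pics/side0.png

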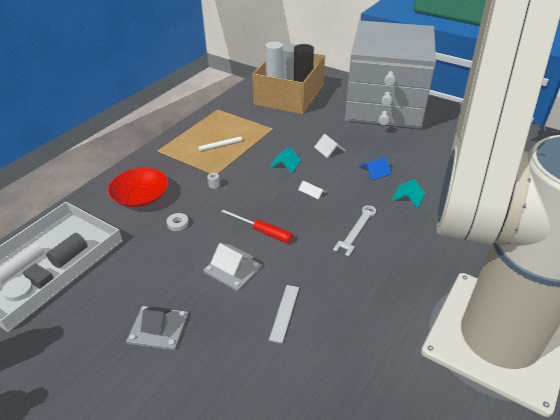

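View pics/wrist0.png

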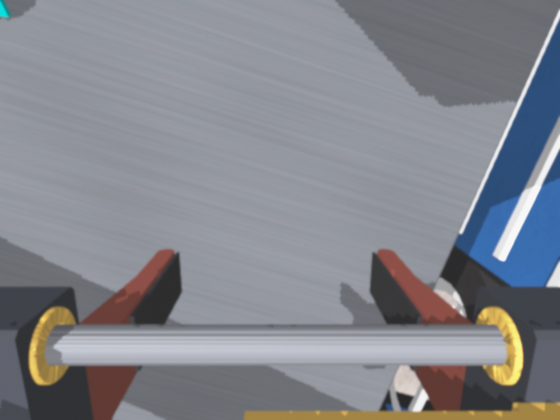

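```bash
cat >> h.py <<'E'
from scipy.spatial.transform import Rotation as R
def cloud(im):
    d=im['depth'].astype(float);H,W=d.shape
    f=H/2/np.tan(np.radians(im['vertical_fov']/2))
    v,u=np.mgrid[:H,:W]
    c=np.stack([(u-im['cx'])/f*d,-(v-im['cy'])/f*d,-d],-1)
    if 'xyz' in im: P=c@R.from_rotvec(im['attitude']).as_matrix().T+im['xyz']
    else:
        T=im['T_tool_cam'];c=c@T[:3,:3].T+T[:3,3]
        P=c@R.from_rotvec(im['obs']['orientation']).as_matrix().T+im['obs']['ee_pos']
    P[d<=0]=np.nan
    return P
def crop(im,u0,u1,v0,v1,k,tag):
    cv2.imwrite(f'pics/{tag}.png',cv2.cvtColor(cv2.resize(im['pixels'][v0:v1,u0:u1],None,fx=k,fy=k,interpolation=cv2.INTER_CUBIC),cv2.COLOR_RGB2BGR))
def load(t): return pickle.load(open(t+'.pkl','rb'))
E
python3 - <<'E'
from h import *
im=load('top0');P=cloud(im)
print(np.nanmedian(P[200:230,230:260],(0,1)), np.nanmedian(P[280:330,300:340],(0,1)))
np.set_printoptions(precision=1,suppress=True,linewidth=200)
for (u0,u1,v0,v1) in [(398,436,148,188),(334,358,172,206),(134,170,155,192)]:
    Q=P[v0:v1,u0:u1]; print((u0,v0)); print(np.round(Q[::2,::2,2]))
a=im['pixels']; 
def c(u0,u1,v0,v1): return cv2.resize(a[v0:v1,u0:u1],(400,400),interpolation=cv2.INTER_CUBIC)
cv2.imwrite('pics/c1.png',np.hstack([c(390,440,145,195),c(125,175,148,198)])[:,:,::-1])
E
```

```text
[ 4.26517382e+02  7.98462944e+01 -3.79748014e-01] [ 200.851908   -109.88359092   -0.31609713]
(398, 148)
[[-1. -1. -1.  3. -1. -0. -5.  1. -4. -1. -0.  1. -0. -0. -0.  2.  0.  0.  2.]
 [ 0.  3. -3.  1.  4.  0. -0. -5.  3. -1.  3. -4.  1.  3.  2. -3.  2.  4.  3.]
 [ 3.  1. -2. -3. -2. -1.  0.  1.  4.  1. -2.  2.  1.  1.  3.  2.  2.  2.  2.]
 [ 3.  2. -3. -2. -1. -1.  8.  9. 16. -0. -3. -1. -2. -3.  1.  1. -2. -1.  2.]
 [-2. -1.  1.  3.  2.  0. 12. 11. 12. 15. 19. 24. 28. 34.  0. -1. -1.  2.  1.]
 [ 4.  1. -0.  1.  2.  5.  8. 15. 14. 20. 24. 26. 31. 32. 34. -3. -1. -0.  1.]
 [ 3.  2. -1.  4. -1.  5. 12. 14. 18. 18. 26. 29. 32. 36. 24. 22.  2. -2.  0.]
 [-3.  1. -2. -0. 10.  8. 13. 19. 23. 22. 24. 32. 34. 27. 26. 19. 14.  1. -1.]
 [-3. -1. -3.  1.  4.  8. 13. 19. 22. 23. 30. 32. 35. 28. 21. 16. 10. -0.  2.]
 [ 4.  2. -0.  5.  7. 11. 20. 20. 24. 26. 29. 35. 33. 23. 21. 15.  8.  2.  0.]
 [-0. -1. -1.  5. 14. 11. 16. 19. 25. 28. 34. 35. 28. 22. 17. 16.  7. -0. -2.]
 [ 1.  1.  7.  7.  9. 18. 21. 22. 28. 29. 33. 30. 28. 19. 12.  7.  1.  2. -6.]
 [-0.  0.  4. 13. 13. 18. 22. 20. 26. 28. 38. 2
[... 2201 characters left out ...]
36. 30. 32. 10.  6. 14.]
 [ 1.  3.  5. 31. 37. 43. 48. 57. 51. 48. 43. 39. 34. 29. 11.  8.  9. 10.]
 [-2.  9.  5. 27. 34. 38. 47. 51. 51. 27. 16.  9.  8. 10.  4.  6. 11.  8.]
 [ 0.  3.  8. 26. 31. 36. 42. 38. 16. 12.  4.  9.  9.  8. 11.  8.  5. 11.]
 [-4.  0.  7.  7. 24. 37.  5.  5.  6.  4.  4.  8.  6. 10.  8.  4. 11.  9.]
 [ 0. -3. -0.  5. 26. nan  5.  9.  4.  4.  5.  6. 11. 11.  7.  6.  7.  5.]
 [-0.  1.  1.  7.  7.  4.  8.  9.  8.  5.  7.  6.  8.  7.  8.  9.  8.  5.]
 [-1. -0. -1. -1.  7. 10.  6.  8.  6. 11.  4. 10.  2.  2.  6.  6. -1. -1.]
 [ 4.  1.  4. -1. 10.  9. 10.  7.  7.  5.  8. 10.  1. -0.  3. -1. -1.  5.]
 [-0.  0.  0.  3.  8.  9.  9.  9.  7. 10.  6. -1. -1. -0. -2. -1.  1.  1.]]
```

View pics/c1.png

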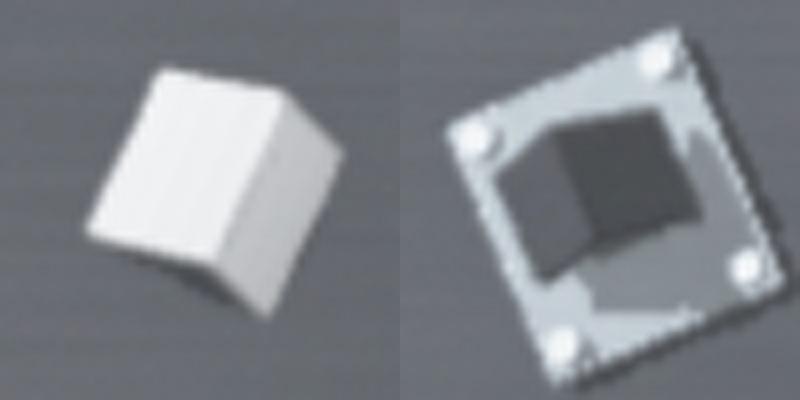

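```bash
cat >> h.py <<'E'
def ray(im,u,v,z):
    H=im['pixels'].shape[0];f=H/2/np.tan(np.radians(im['vertical_fov']/2))
    d=np.array([(u-im['cx'])/f,-(v-im['cy'])/f,-1.])
    if 'xyz' in im: Rm=R.from_rotvec(im['attitude']).as_matrix();o=im['xyz']
    else:
        T=im['T_tool_cam'];Rt=R.from_rotvec(im['obs']['orientation']).as_matrix()
        Rm=Rt@T[:3,:3];o=Rt@T[:3,3]+im['obs']['ee_pos']
    d=Rm@d
    return o+d*(z-o[2])/d[2]
def rep(n,a,b):
    d=a-b; print(n,'mid',(a+b)/2,'len',np.linalg.norm(d),'ang',np.degrees(np.arctan2(d[1],d[0])))
E
python3 - <<'E'
from h import *
np.set_printoptions(precision=1,suppress=True)
im=load('top0')
def q(x,y,u0,v0,z): return ray(im,u0+x/8-.5,v0+y/8-.5,z)
A=[(285,92,35.4),(213,263,35.4),(163,68,3.5),(88,234,3.5),(343,153,3.5),(268,320,3.5)]
a=[q(x,y,390,145,z) for x,y,z in A]
for i in (0,2,4): rep('off',a[i],a[i+1])
A=[(553,127,54),(600,240,54),(497,178,25.7),(547,283,25.7),(655,107,25.7),(702,218,25.7)]
b=[q(x-400,y,125,148,z) for x,y,z in A]
for i in (0,2,4): rep('rest',b[i],b[i+1])
im2=load('side0')
a=im2['pixels']
def c(u0,u1,v0,v1): return cv2.resize(a[v0:v1,u0:u1],(400,400),interpolation=cv2.INTER_CUBIC)
cv2.imwrite('pics/c2.png',np.hstack([c(305,355,122,172),c(125,175,295,345)])[:,:,::-1])
E
```

```text
off mid [ 543.9 -358.1   35.4] len 58.43906220361987 ang -23.678478989640265
off mid [ 557.9 -329.6    3.5] len 59.090577087020286 ang -24.99278171899631
off mid [ 530.5 -386.4    3.5] len 59.284600432043476 ang -25.078180926466015
rest mid [530.  314.7  54. ] len 37.73734168404417 ang 23.516870111677754
rest mid [519.8 339.7  25.7] len 36.78566910930044 ang 26.40438407842937
rest mid [541.3 291.4  25.7] len 38.172018495825476 ang 23.767257507096
```

View pics/c2.png

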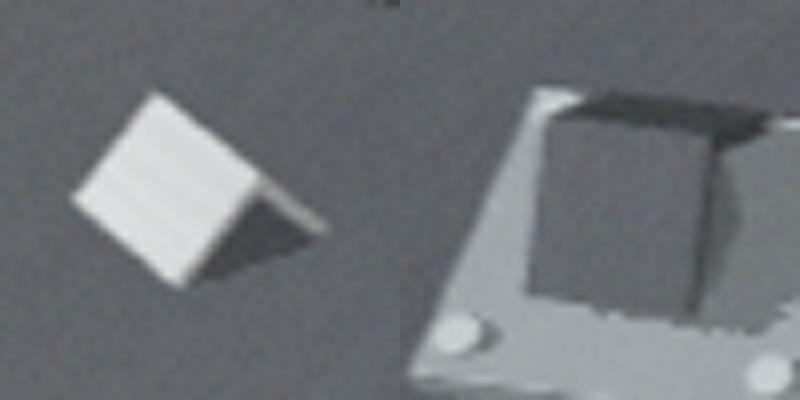

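```bash
python3 - <<'E'
from h import *
np.set_printoptions(precision=1,suppress=True)
im=load('side0')
def q(x,y,u0,v0,z): return ray(im,u0+x/8-.5,v0+y/8-.5,z)
rep('off',q(153,92,305,122,35.4),q(259,180,305,122,35.4))
rep('off',q(73,199,305,122,3.5),q(180,288,305,122,3.5))
rep('rest',q(152,116,125,295,54),q(316,138,125,295,54))
rep('rest',q(130,290,125,295,25.7),q(292,314,125,295,25.7))
o=ctrl.get_obs(); M=R.from_rotvec(o['orientation']).as_matrix(); print(M)
E
```

```text
off mid [ 544.5 -355.4   35.4] len 61.236838045112215 ang -26.42726998689746
off mid [ 557.5 -328.3    3.5] len 61.2274977602818 ang -24.859165555476388
rest mid [529.2 317.   54. ] len 37.671652555251384 ang 23.54215838933797
rest mid [519.4 341.6  25.7] len 37.356813312332164 ang 23.018397643439386
[[-1.  -0.   0.3]
 [-0.3  0.  -1. ]
 [-0.  -1.  -0. ]]
```

```bash
python3 - <<'E'
from h import *
M=R.from_rotvec(ctrl.get_obs()['orientation']).as_matrix(); print(np.degrees(np.arctan2(M[1,2],M[0,2])),M[:,1])
E
```

```text
-72.99606949588046 [-2.67470629e-04  1.05002705e-03 -9.99999413e-01]
```

Emit:
servo_tool:
  moves: "0.045 0.030 -0.005 0 0 6; 0.090 0.060 -0.010 0 0 12; 0.135 0.090 -0.020 0 0 18; 0.180 0.120 -0.030 0 0 24; 0.226 0.150 -0.040 0 0 30; 0.271 0.180 -0.050 0 0 36; 0.316 0.210 -0.060 0 0 42; 0.361 0.240 -0.060 0 0 48"
  hand: 0

```text
t: 1.15
ee_pos: [544.5, -356.0, 146.1]
orientation: [-0.973, 1.522, -1.519]
ft_force: [1.3, -0.2, 0.2]
width: 87.6
```

Emit:
servo_tool:
  moves: "0 0 0 0 0 0; 0 0 0 0 0 0; 0 0 0 0 0 0"

```text
t: 1.52
ee_pos: [542.6, -358.5, 147.3]
orientation: [-0.969, 1.525, -1.524]
ft_force: [-0.6, -0.1, 0.1]
width: 87.9
```

```bash
python3 - <<'E'
from h import *
im=snap('wrist','w1'); o=im['obs']; print(o['ee_pos'],o['t'],o['qvel'],o['ft_force'])
M=R.from_rotvec(o['orientation']).as_matrix(); print(np.degrees(np.arctan2(M[1,2],M[0,2])),M[:,1])
E
```

```text
[ 542.62963179 -358.49975554  147.3411487 ] 1.525 [-0.00549109 -0.00287467 -0.00184357  0.00114595 -0.00123005 -0.00046549] [-0.58993515 -0.10170541  0.1233789 ]
-25.10713299514443 [-4.73954218e-04  5.60926460e-05 -9.99999886e-01]
```

View pics/w1.png

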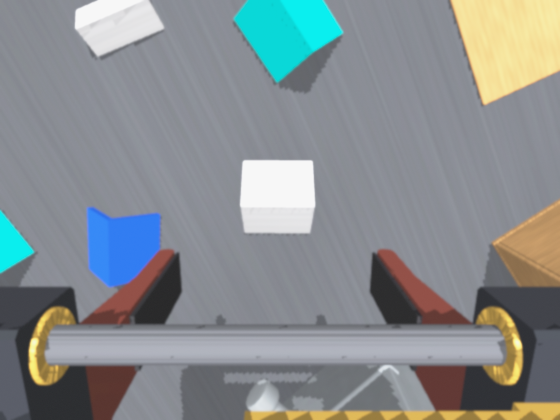

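```bash
python3 - <<'E'
from h import *
im=load('w1'); crop(im,228,328,150,245,6,'c3')
E
```

```text
(no output)
```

View pics/c3.png

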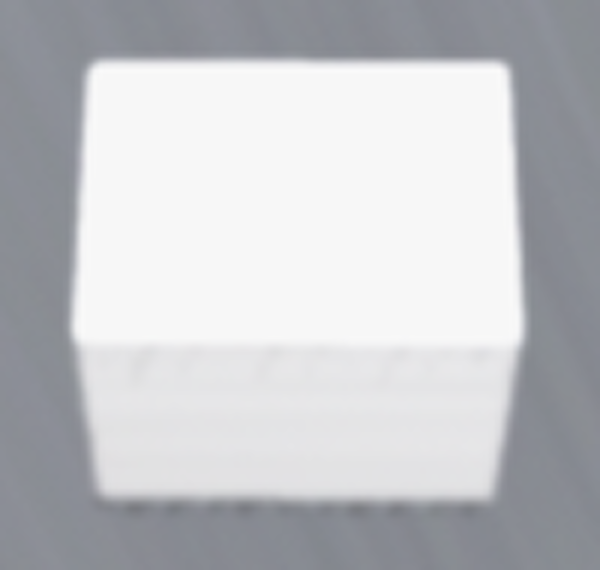

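```bash
python3 - <<'E'
from h import *
np.set_printoptions(precision=1,suppress=True)
im=load('w1')
q=lambda x,y,z: ray(im,228+x/6-.5,150+y/6-.5,z)
rep('ridge',q(523,342,35.4),q(73,342,35.4))
rep('far',q(510,60,3.5),q(88,60,3.5))
rep('near',q(494,498,3.5),q(100,498,3.5))
o=im['obs']; M=R.from_rotvec(o['orientation']).as_matrix(); print(M[:,0],M[:,2])
E
```

```text
ridge mid [ 544.  -358.2   35.4] len 58.94742997700125 ang -25.09402610753775
far mid [ 558.3 -328.2    3.5] len 59.44362240189279 ang -25.099356085373547
near mid [ 530.7 -386.5    3.5] len 58.36731016834113 ang -25.090925255097044
[-0.4 -0.9  0. ] [ 0.9 -0.4 -0. ]
```

Emit:
servo_tool:
  moves: "0.0015 0.0005 -0.03 0 0 0; 0.0015 0.0005 -0.06 0 0 0; 0.0015 0.0005 -0.08 0 0 0; 0.0015 0.0005 -0.1 0 0 0; 0.0015 0.0005 -0.112 0 0 0; 0.0015 0.0005 -0.119 0 0 0; 0.0015 0.0005 -0.119 0 0 0; 0.0015 0.0005 -0.119 0 0 0"

```text
t: 2.58
ee_pos: [545.8, -357.4, 29.0]
orientation: [-0.97, 1.522, -1.524]
ft_force: [0.0, -0.4, -0.3]
width: 88.1
```

Emit:
servo_tool:
  moves: "0 0 0 0 0 0; 0 0 0 0 0 0; 0 0 0 0 0 0; 0 0 0 0 0 0; 0 0 0 0 0 0; 0 0 0 0 0 0; 0 0 0 0 0 0; 0 0 0 0 0 0"
  hand: 255

```text
t: 3.58
ee_pos: [545.3, -357.2, 28.4]
orientation: [-0.97, 1.523, -1.523]
ft_force: [1.3, 0.4, 0.6]
width: 11.5
```

```bash
python3 - <<'E'
from h import *
im=snap('wrist','w2'); o=im['obs']; print(o['ee_pos'],o['t'],o['ft_force'],o['width'])
E
```

```text
[ 545.3128971  -357.1656186    28.37045202] 3.575 [1.26718177 0.35946133 0.60849579] 11.54116020766179
```

View pics/w2.png

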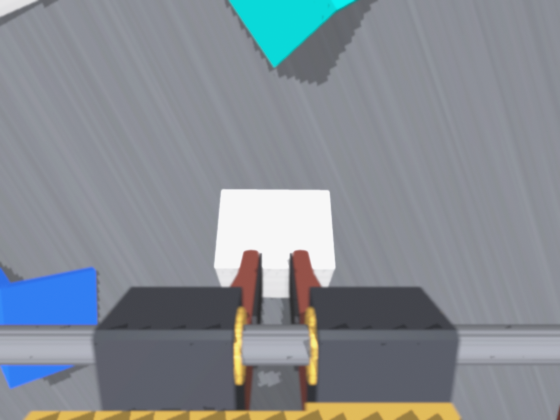

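```bash
python3 - <<'E'
from h import *
np.set_printoptions(precision=0,suppress=True,linewidth=200)
im=load('w2'); P=cloud(im)
for r in range(190,420,12): print(r,[int(x) if x==x else -1 for x in im['depth'][r,215:345:8]],P[r,247],P[r,275])
s=snap('side','s2'); t=snap('top','t2')
a=s['pixels'][80:230,250:450]; cv2.imwrite('pics/c4.png',cv2.resize(a,(800,600),interpolation=cv2.INTER_CUBIC)[:,:,::-1])
o=ctrl.get_obs();print(o['width'],o['t'])
E
```

```text
190 [209, 205, 204, 204, 204, 204, 205, 205, 205, 205, 204, 206, 208, 208, 208, 207, 209] [ 544. -323.    4.] [ 558. -329.    3.]
202 [210, 201, 201, 201, 202, 201, 201, 201, 202, 201, 202, 201, 201, 201, 201, 211, 211] [ 542. -328.    8.] [ 555. -334.    8.]
214 [211, 197, 197, 197, 197, 198, 197, 197, 198, 197, 198, 199, 198, 199, 199, 213, 213] [ 540. -333.   14.] [ 553. -339.   14.]
226 [214, 194, 0, 193, 195, 194, 194, 194, 194, 194, 194, 194, 193, 195, 193, 213, 215] [ 538. -338.   18.] [ 551. -343.   19.]
238 [215, 191, 190, 190, 189, 190, 190, 190, 191, 190, 190, 190, 191, 190, 190, 215, 215] [ 537. -342.   25.] [ 549. -348.   24.]
250 [218, 187, 187, 186, 169, 169, 187, 188, 189, 187, 169, 169, 186, 187, 187, 218, 217] [ 538. -341.   45.] [ 547. -352.   29.]
262 [185, 183, 184, 183, 156, 155, 170, 184, 182, 184, 155, 156, 184, 184, 184, 220, 218] [ 539. -342.   59.] [ 545. -356.   34.]
274 [222, 189, 191, 143, 144, 143, 171, 191, 191, 191, 142, 143, 143, 190, 190, 221, 221] [ 540. -342.   72.] [ 542. -364.   28.]
286 [83, 82, 84, 82, 134, 133, 169, 205, 206, 207, 136, 133, 8
[... 668 characters left out ...]
74, 74, 73, 72, 72, 73, 73, 72, 70, 67, 66, 67, 65] [ 550. -334.  140.] [ 555. -335.  141.]
370 [68, 67, 67, 69, 93, 121, 0, 239, 238, 239, 120, 98, 69, 66, 68, 0, 66] [ 542. -346.  125.] [ 509. -434.   -0.]
382 [68, 67, 68, 71, 94, 240, 241, 240, 240, 240, 241, 98, 72, 68, 68, 68, 67] [ 541. -349.  125.] [ 505. -442.   -0.]
394 [68, 68, 69, 73, 94, 0, 243, 242, 242, 243, 243, 98, 76, 67, 68, 68, 69] [ 540. -352.  125.] [ 501. -451.   -1.]
406 [68, 69, 70, 74, 94, 245, 245, 245, 244, 244, 244, 98, 67, 67, 67, 68, 68] [ 538. -354.  126.] [ 497. -459.   -0.]
418 [65, 64, 66, 65, 65, 66, 64, 65, 65, 64, 64, 64, 65, 66, 66, 64, 64] [ 548. -338.  150.] [ 553. -340.  151.]
1.0999044161035152 3.725
```

View pics/c4.png

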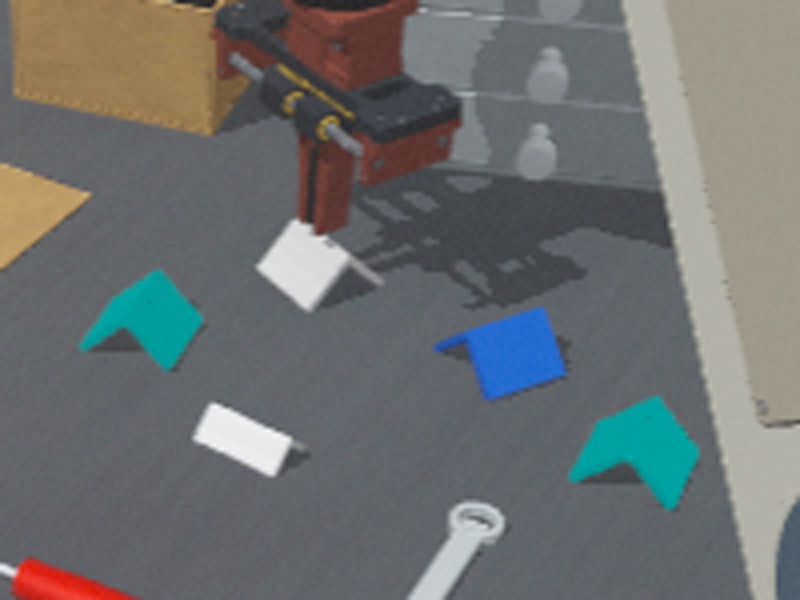

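```bash
python3 - <<'E'
from h import *
np.set_printoptions(precision=0,suppress=True,linewidth=200)
for t,cols in (('w0' if 0 else 'wrist0',(150,160,170,176,385,395)),('w1',(160,170,176,385)),('w2',(244,250,256,300))):
    im=load(t);P=cloud(im);o=im['obs'];M=R.from_rotvec(o['orientation']).as_matrix()
    Q=(P-o['ee_pos'])@M
    print(t)
    for c in cols:
        print(c,[ (r,Q[r,c].round(0).tolist()) for r in range(246,280,4)])
print(ctrl.get_obs()['ft_force'])
E
```

```text
wrist0
150 [(246, [66.0, 208.0, -135.0]), (250, [71.0, 208.0, -136.0]), (254, [75.0, 208.0, -136.0]), (258, [79.0, 207.0, -136.0]), (262, [-11.0, -32.0, -52.0]), (266, [-11.0, -36.0, -50.0]), (270, [-11.0, -40.0, -49.0]), (274, [-11.0, -43.0, -48.0]), (278, [-11.0, -47.0, -47.0])]
160 [(246, [66.0, 208.0, -124.0]), (250, [-11.0, -17.0, -52.0]), (254, [-11.0, -23.0, -50.0]), (258, [-11.0, -27.0, -49.0]), (262, [-11.0, -31.0, -48.0]), (266, [-11.0, -35.0, -46.0]), (270, [-11.0, -38.0, -46.0]), (274, [-10.0, -40.0, -45.0]), (278, [-10.0, -45.0, -44.0])]
170 [(246, [66.0, 207.0, -113.0]), (250, [-11.0, -18.0, -47.0]), (254, [-12.0, -23.0, -46.0]), (258, [-10.0, -24.0, -46.0]), (262, [-9.0, -26.0, -45.0]), (266, [-9.0, -30.0, -44.0]), (270, [-7.0, -31.0, -44.0]), (274, [-6.0, -31.0, -44.0]), (278, [-4.0, -31.0, -44.0])]
176 [(246, [66.0, 207.0, -107.0]), (250, [70.0, 207.0, -107.0]), (254, [-10.0, -19.0, -44.0]), (258, [-9.0, -21.0, -44.0]), (262, [-7.0, -21.0, -44.0]), (266, [-5.0, -22.0, -44.0]), (270, [-4.0, -23.0, -44.0]), (274, [-2.0, -22.0, -44.0]), (278, [-1.0, -24.0, -44.0])]
385 
[... 1980 characters left out ...]
.0, -11.0]), (262, [-11.0, -31.0, -11.0]), (266, [-11.0, -36.0, -10.0]), (270, [-11.0, -39.0, -10.0]), (274, [-12.0, -44.0, -10.0]), (278, [-11.0, -47.0, -10.0])]
256 [(246, [-7.0, 1.0, -10.0]), (250, [-11.0, -17.0, -9.0]), (254, [-11.0, -21.0, -9.0]), (258, [-11.0, -26.0, -9.0]), (262, [-11.0, -30.0, -8.0]), (266, [-11.0, -35.0, -8.0]), (270, [-10.0, -37.0, -8.0]), (274, [-11.0, -43.0, -8.0]), (278, [-11.0, -47.0, -7.0])]
300 [(246, [-7.0, 1.0, 12.0]), (250, [-11.0, -17.0, 11.0]), (254, [-11.0, -21.0, 11.0]), (258, [-11.0, -27.0, 10.0]), (262, [-11.0, -31.0, 10.0]), (266, [-11.0, -35.0, 10.0]), (270, [-11.0, -39.0, 9.0]), (274, [-12.0, -44.0, 9.0]), (278, [-12.0, -48.0, 9.0])]
[-1. -1.  0.]
```

```bash
python3 - <<'E'
from h import *
np.set_printoptions(precision=0,suppress=True,linewidth=200)
im=load('s2');P=cloud(im)
for c in (250+312//4,250+325//4,250+335//4):
    for r in range(122,146,2): print(c,r,P[r,c],im['pixels'][r,c])
E
```

```text
328 122 [ 552. -351.   85.] [54 50 49]
328 124 [ 550. -349.   81.] [60 52 53]
328 126 [ 552. -353.   72.] [64 52 53]
328 128 [ 551. -352.   67.] [68 49 49]
328 130 [ 551. -353.   60.] [67 50 47]
328 132 [ 551. -353.   54.] [77 53 53]
328 134 [ 550. -352.   49.] [87 60 60]
328 136 [ 557. -366.   33.] [122 105 103]
328 138 [ 553. -359.   32.] [144 138 138]
328 140 [ 549. -352.   31.] [216 217 218]
328 142 [ 547. -349.   27.] [216 217 218]
328 144 [ 543. -343.   25.] [217 219 219]
331 122 [ 537. -339.   96.] [110  63  55]
331 124 [ 537. -339.   90.] [105  60  52]
331 126 [ 536. -338.   85.] [106  62  54]
331 128 [ 538. -343.   76.] [97 57 49]
331 130 [ 536. -340.   72.] [91 54 49]
331 132 [ 536. -340.   66.] [92 55 46]
331 134 [ 537. -343.   58.] [91 57 50]
331 136 [ 539. -348.   49.] [90 55 51]
331 138 [ 537. -345.   45.] [113 102 100]
331 140 [ 540. -353.   33.] [157 159 160]
331 142 [ 540. -353.   27.] [214 215 217]
331 144 [ 535. -344.   28.] [213 215 216]
333 122 [ 534. -343.   95.] [89 56 51]
333 124 [ 535. -346.   88.] [91 56 52]
333 126 [ 535. -348.   80.] [92 50 49]
333 128 [ 536. -350.   73.] [92 57 52]
333 130 [ 535. -349.   68.] [90 53 47]
333 132 [ 535. -350.   61.] [92 54 50]
333 134 [ 535. -351.   55.] [92 53 48]
333 136 [ 534. -351.   49.] [95 58 55]
333 138 [ 564. -412.   -1.] [ 97  98 104]
333 140 [ 537. -357.   32.] [134 137 140]
333 142 [ 531. -346.   34.] [213 216 216]
333 144 [ 531. -347.   28.] [213 216 215]
```

The fingers closed in the air above the ridge. The wrist and side cameras both put the fingertips about 16 mm behind the reported TCP, not the stated 19 mm ahead, so I have to go 35 mm lower. I'll reopen first, then descend.

Emit:
servo_tool:
  moves: "0 0 0.01 0 0 0; 0 0 0.01 0 0 0; 0 0 0.01 0 0 0; 0 0 0.01 0 0 0; 0 0 0.01 0 0 0; 0 0 0.01 0 0 0; 0 0 0.01 0 0 0; 0 0 0.01 0 0 0"
  hand: 0

```text
t: 4.72
ee_pos: [545.3, -357.1, 38.3]
orientation: [-0.97, 1.523, -1.523]
ft_force: [-0.2, -0.1, -0.5]
width: 77.6
```

Emit:
servo_tool:
  moves: "0 0 0 0 0 0; 0 0 0 0 0 0; 0 0 0 0 0 0; 0 0 0 0 0 0"

```text
t: 5.22
ee_pos: [545.3, -357.1, 38.4]
orientation: [-0.97, 1.523, -1.523]
ft_force: [0.2, 0.2, 0.2]
width: 87.6
```

```bash
python3 - <<'E'
from h import *
im=snap('wrist','w3'); o=im['obs']; print(o['ee_pos'],o['t'],o['ft_force'],o['width'])
P=cloud(im); print(np.nanmedian(P[:,:,2][:150,180:230]))
E
```

```text
[ 545.29988738 -357.14674202   38.38090847] 5.225 [0.18401323 0.19638365 0.24716878] 87.61044656385768
-0.5228583534400855
```

View pics/w3.png

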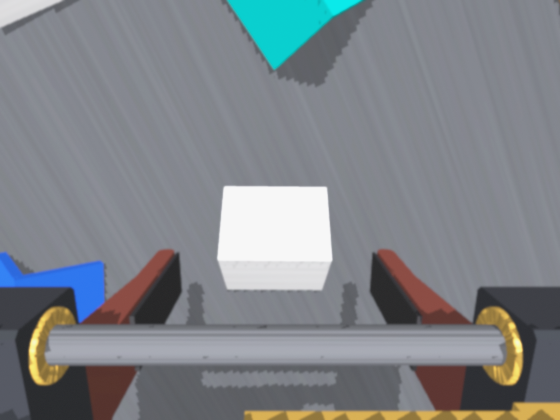

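Emit:
servo_tool:
  moves: "-0.001 -0.001 -0.01 0 0 0; -0.001 -0.001 -0.02 0 0 0; -0.001 -0.001 -0.03 0 0 0; -0.001 -0.001 -0.035 0 0 0; -0.001 -0.001 -0.035 0 0 0"

```text
t: 5.9
ee_pos: [544.0, -357.9, 2.7]
orientation: [-0.971, 1.524, -1.522]
ft_force: [-0.1, 0.1, -0.5]
width: 87.9
```

Emit:
servo_tool:
  moves: "0 0 -0.004 0 0 0; 0 0 -0.008 0 0 0; 0 0 -0.01 0 0 0; 0 0 -0.01 0 0 0"

```text
t: 6.4
ee_pos: [544.2, -358.1, -6.8]
orientation: [-0.97, 1.523, -1.523]
ft_force: [0.5, 0.1, 0.4]
width: 87.5
```

```bash
python3 - <<'E'
from h import *
im=snap('wrist','w4'); s=snap('side','s4'); o=s['obs']; print(o['ee_pos'],o['t'],o['ft_force'],o['width'])
a=s['pixels'][80:180,280:380]; cv2.imwrite('pics/c5.png',np.hstack([cv2.resize(a,(420,420),interpolation=cv2.INTER_CUBIC),im['pixels'][:,90:460]])[:,:,::-1])
E
```

```text
[ 544.31801958 -358.13187785   -6.62913283] 6.45 [-0.63816958 -0.33700734 -0.08723113] 87.46726737431861
```

View pics/c5.png

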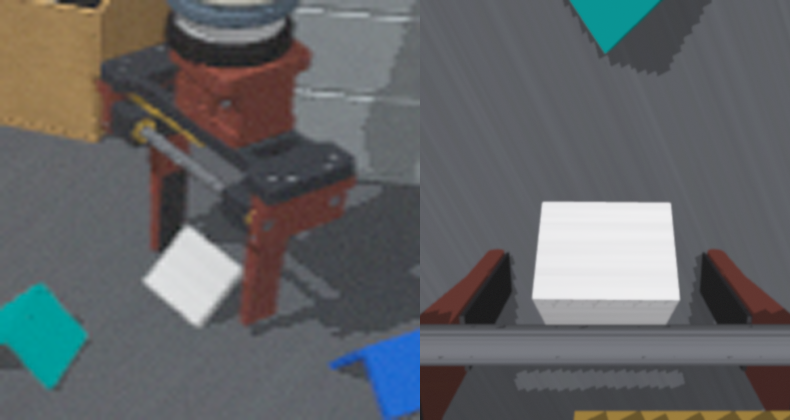

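The fingers now straddle the end faces with no contact force, so I'll close.

Emit:
servo_tool:
  moves: "0 0 0 0 0 0; 0 0 0 0 0 0; 0 0 0 0 0 0; 0 0 0 0 0 0; 0 0 0 0 0 0; 0 0 0 0 0 0"
  hand: 255

```text
t: 7.25
ee_pos: [544.4, -358.2, -6.6]
orientation: [-0.97, 1.523, -1.523]
ft_force: [0.5, 0.7, 0.4]
width: 57.3
```

Emit:
servo_tool:
  moves: "0 0 0.005 0 0 0; 0 0 0.015 0 0 0; 0 0 0.03 0 0 0; 0 0 0.05 0 0 0; 0 0 0.075 0 0 0; 0 0 0.1 0 0 0; 0 0 0.12 0 0 0; 0 0 0.12 0 0 0"

```text
t: 8.25
ee_pos: [545.5, -358.9, 115.9]
orientation: [-0.969, 1.519, -1.526]
ft_force: [0.1, -0.2, -2.5]
width: 57.9
```

```bash
python3 - <<'E'
from h import *
im=snap('wrist','w5'); s=snap('side','s5'); o=s['obs']; print(o['ee_pos'],o['t'],o['ft_force'],o['width'])
a=s['pixels'][50:190,280:420]; cv2.imwrite('pics/c6.png',np.hstack([cv2.resize(a,(420,420),interpolation=cv2.INTER_CUBIC),im['pixels'][:,90:460]])[:,:,::-1])
E
```

```text
[ 544.66596244 -358.39867276  114.36892379] 8.3 [ 0.11720987  0.03390105 -1.37561348] 57.76941215468934
```

View pics/c6.png

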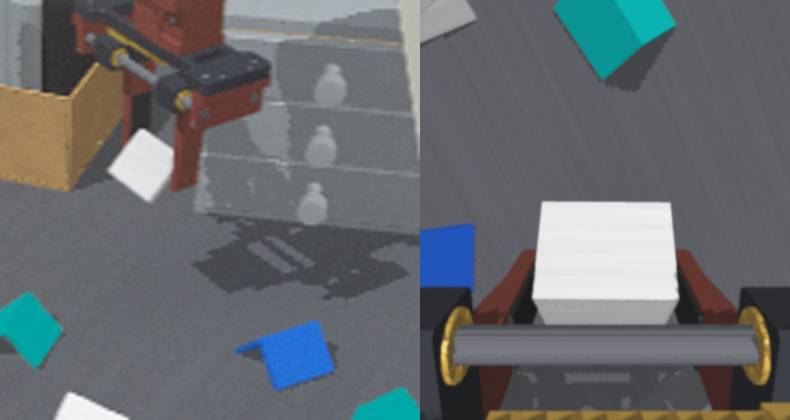

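Emit:
servo_tool:
  moves: "-0.001 0.020 0 0 0 1.5; -0.002 0.060 0 0 0 4.5; -0.003 0.105 0 0 0 8; -0.004 0.150 0 0 0 11; -0.005 0.195 0 0 0 14; -0.006 0.240 0 0 0 17.5; -0.007 0.285 0 0 0 21; -0.008 0.330 0 0 0 24"

```text
t: 9.35
ee_pos: [534.7, -25.7, 112.5]
orientation: [-1.204, 1.221, -1.218]
ft_force: [0.5, 0.2, -1.0]
width: 57.8
```

Emit:
servo_tool:
  moves: "-0.001 0.045 0 0 0 3.5; -0.002 0.090 0 0 0 7; -0.003 0.135 0 0 0 10.5; -0.004 0.180 0 0 0 14; -0.005 0.225 0 0 0 17.5; -0.006 0.270 0 0 0 21; -0.007 0.310 0 0 0 23.5; -0.007 0.344 0 0 0 25"

```text
t: 10.35
ee_pos: [527.2, 317.7, 112.2]
orientation: [-1.382, 0.894, -0.892]
ft_force: [0.7, 0.2, -1.5]
width: 57.4
```

Emit:
servo_tool:
  moves: "0 0 0 0 0 0; 0 0 0 0 0 0; 0 0 0 0 0 0; 0 0 0 0 0 0"

```text
t: 10.85
ee_pos: [529.3, 314.9, 113.3]
orientation: [-1.379, 0.896, -0.896]
ft_force: [-0.3, -0.2, -0.5]
width: 57.6
```

```bash
python3 - <<'E'
from h import *
im=snap('wrist','w6'); s=snap('side','s6'); t=snap('top','t6'); o=s['obs']; print(o['ee_pos'],o['t'],o['ft_force'],o['width'])
M=R.from_rotvec(o['orientation']).as_matrix(); print(np.degrees(np.arctan2(M[1,2],M[0,2])),M[:,1])
a=s['pixels'][230:370,90:230]; cv2.imwrite('pics/c7.png',np.hstack([cv2.resize(a,(420,420),interpolation=cv2.INTER_CUBIC),im['pixels'][:,90:460]])[:,:,::-1])
E
```

```text
[529.41592848 315.0683534  113.4104593 ] 10.9 [-0.71808237 -0.41540436 -1.69048165] 57.31932323467946
23.940790414266857 [-1.24010304e-04 -7.98739194e-05 -9.99999989e-01]
```

View pics/c7.png

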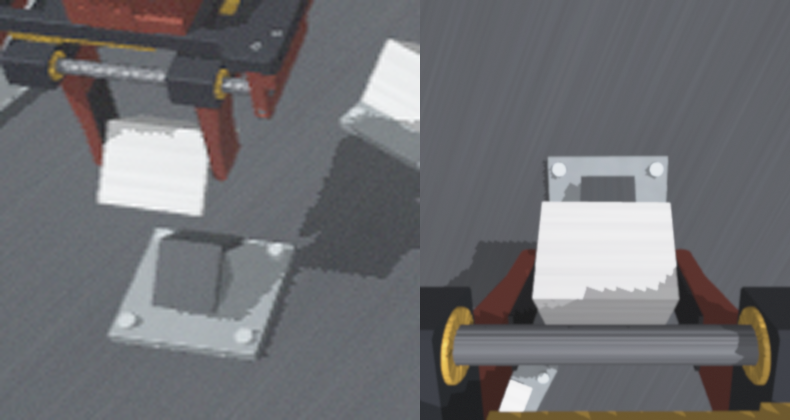

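```bash
python3 - <<'E'
from h import *
im=load('w6'); crop(im,210,340,145,240,6,'c8')
P=cloud(im); print(np.nanmedian(P[160:170,265:290],(0,1)),np.nanmedian(P[182:190,275:300],(0,1)))
E
```

```text
[516.10506724 347.1493146    7.45280763] [527.03664504 339.3658626   31.50767877]
```

View pics/c8.png

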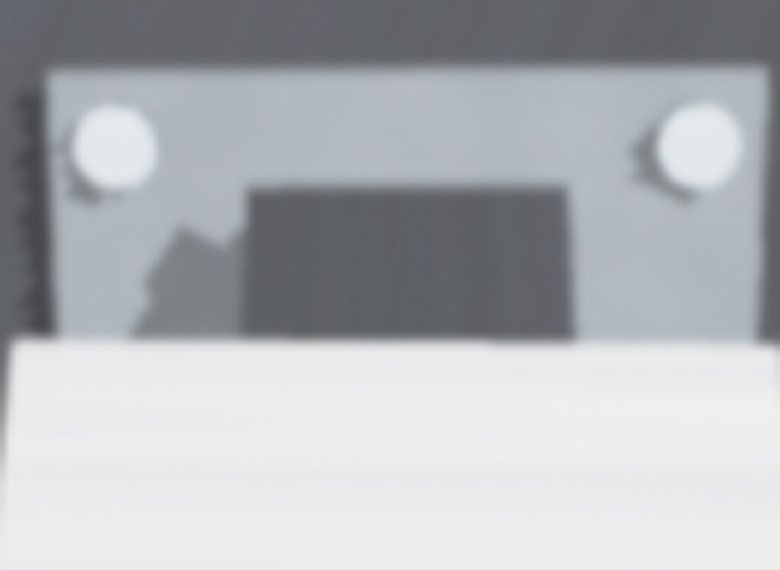

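```bash
python3 - <<'E'
from h import *
np.set_printoptions(precision=1,suppress=True)
im=load('w6')
q=lambda x,y,z: ray(im,210+x/6-.5,145+y/6-.5,z)
a,b=q(568,186,25.7),q(248,188,25.7)
rep('restedge',a,b)
d=(a-b)/np.linalg.norm(a-b); n=np.array([-d[1],d[0],0])  # +y side
mid=(a+b)/2
print('rest center est', mid-28.3*n, mid-28.3*np.array([-np.sin(np.radians(24)),np.cos(np.radians(24)),0]))
a,b=q(768,66,8),q(48,72,8); rep('plate',a,b)
z=im['obs']['ee_pos'][2]+6.6+3.5
a,b=q(775,344,z),q(12,340,z); rep('offedge',a,b); mid=(a+b)/2
print('off center', mid-31.8*np.array([-np.sin(np.radians(24)),np.cos(np.radians(24)),0]))
# held ridge in full image approx
a=ray(im,90+678-420-0,299,z+31.9);b=ray(im,90+533-420,299,z+31.9);rep('offridge',a,b)
E
```

```text
restedge mid [518.6 342.1  25.7] len 37.58450967266979 ang 24.301101092043577
rest center est [530.2 316.3  25.7] [530.1 316.3  25.7]
plate mid [513.8 353.1   8. ] len 89.03449141738459 ang 24.414024255908853
offedge mid [515.8 344.4 123.4] len 57.51446632839359 ang 23.634410392467952
off center [528.8 315.4 123.4]
offridge mid [529.  315.2 155.3] len 56.873298808146735 ang 23.94650251489813
```

Emit:
servo_tool:
  moves: "0.001 0.001 -0.01 0 0 0.5; 0.001 0.001 -0.03 0 0 0.5; 0.001 0.001 -0.05 0 0 0.5; 0.001 0.001 -0.065 0 0 0.5; 0.001 0.001 -0.075 0 0 0.5; 0.001 0.001 -0.08 0 0 0.5; 0.001 0.001 -0.08 0 0 0.5; 0.001 0.001 -0.08 0 0 0.5"

```text
t: 12.0
ee_pos: [530.7, 317.1, 33.9]
orientation: [-1.381, 0.888, -0.889]
ft_force: [-0.3, -0.2, -1.3]
width: 57.7
```

```bash
python3 - <<'E'
from h import *
im=snap('wrist','w7'); s=snap('side','s7'); o=s['obs']; print(o['ee_pos'],o['t'],o['ft_force'],o['width'])
a=s['pixels'][250:350,100:200]; cv2.imwrite('pics/c9.png',np.hstack([cv2.resize(a,(420,420),interpolation=cv2.INTER_CUBIC),im['pixels'][:,90:460]])[:,:,::-1])
E
```

```text
[530.70560615 317.09211529  34.01065905] 12.05 [-0.31469709  0.79853095 -1.49476825] 57.91126613400601
```

View pics/c9.png

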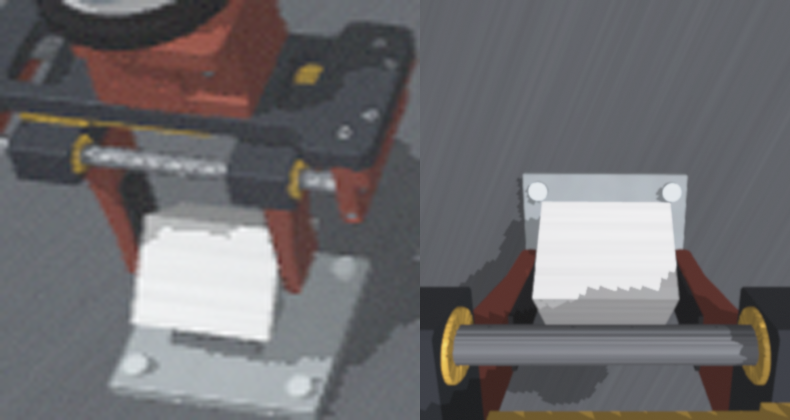

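Emit:
servo_tool:
  moves: "0 0 -0.003 0 0 0; 0 0 -0.006 0 0 0; 0 0 -0.008 0 0 0; 0 0 -0.010 0 0 0; 0 0 -0.011 0 0 0; 0 0 -0.012 0 0 0; 0 0 -0.012 0 0 0; 0 0 -0.012 0 0 0"

```text
t: 13.1
ee_pos: [530.3, 316.9, 21.4]
orientation: [-1.382, 0.889, -0.889]
ft_force: [-0.5, -0.3, -1.1]
width: 58.0
```

Emit:
servo_tool:
  moves: "0 0 -0.001 0 0 0; 0 0 -0.0015 0 0 0; 0 0 -0.002 0 0 0; 0 0 -0.002 0 0 0"

```text
t: 13.6
ee_pos: [530.5, 316.7, 19.7]
orientation: [-1.382, 0.888, -0.889]
ft_force: [-1.6, -2.2, 3.8]
width: 57.4
```

Emit:
servo_tool:
  moves: "0 0 -0.0005 0 0 0; 0 0 -0.001 0 0 0; 0 0 -0.001 0 0 0; 0 0 -0.001 0 0 0"

```text
t: 14.1
ee_pos: [530.7, 316.6, 19.4]
orientation: [-1.381, 0.888, -0.889]
ft_force: [-2.4, -4.5, 9.9]
width: 57.6
```

```bash
python3 - <<'E'
from h import *
im=snap('wrist','w8'); s=snap('side','s8'); o=s['obs']; print(o['ee_pos'],o['t'],o['ft_force'],o['moment'],o['width'])
a=s['pixels'][250:350,100:200]; cv2.imwrite('pics/c10.png',np.hstack([cv2.resize(a,(420,420),interpolation=cv2.INTER_CUBIC),im['pixels'][:,90:460]])[:,:,::-1])
E
```

```text
[530.76501372 316.59877118  19.40525327] 14.15 [-2.08512551 -4.65489112  9.70613695] [-0.74910846  0.21411007  0.05445592] 57.69528622367471
```

View pics/c10.png

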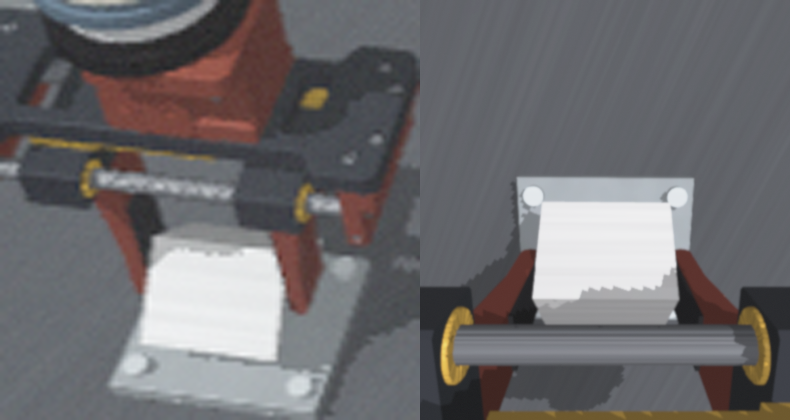

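The offcut is resting on the legs with about 10 N of contact force. Releasing now.

Emit:
servo_tool:
  moves: "0 0 0 0 0 0; 0 0 0 0 0 0; 0 0 0 0 0 0; 0 0 0 0 0 0; 0 0 0 0 0 0; 0 0 0 0 0 0; 0 0 0 0 0 0; 0 0 0 0 0 0"
  hand: 0

```text
t: 15.2
ee_pos: [530.3, 316.9, 18.4]
orientation: [-1.382, 0.889, -0.889]
ft_force: [0.4, 0.7, -0.0]
width: 87.6
```

Emit:
servo_tool:
  moves: "0 0 0 0 0 0; 0 0 0 0 0 0; 0 0 0 0 0 0; 0 0 0 0 0 0"

```text
t: 15.7
ee_pos: [530.3, 316.9, 18.4]
orientation: [-1.382, 0.889, -0.889]
ft_force: [-0.0, 0.5, -0.2]
width: 87.9
```

```bash
python3 - <<'E'
from h import *
im=snap('wrist','w9'); o=im['obs']; print(o['ee_pos'],o['t'],o['ft_force'],o['moment'],o['width'])
E
```

```text
[530.30782771 316.86538905  18.38050544] 15.7 [-0.00941054  0.52103041 -0.21329891] [-0.01503412 -0.10455509 -0.02808678] 87.8696953094597
```

View pics/w9.png

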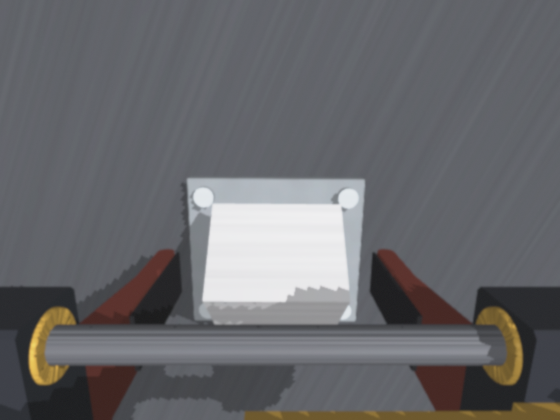

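The fingers are open and clear of the part, so I'll lift straight up, then back away and check.

Emit:
servo_tool:
  moves: "0 0 0.01 0 0 0; 0 0 0.025 0 0 0; 0 0 0.05 0 0 0; 0 0 0.08 0 0 0; 0 0 0.11 0 0 0; 0 0 0.14 0 0 0; 0 0 0.16 0 0 0; 0 0 0.16 0 0 0"

```text
t: 16.75
ee_pos: [531.5, 317.5, 181.2]
orientation: [-1.377, 0.886, -0.89]
ft_force: [-0.9, 0.6, 0.2]
width: 87.7
```

Emit:
servo_tool:
  moves: "-0.02 -0.02 0 0 0 0; -0.05 -0.05 0 0 0 0; -0.08 -0.09 0 0 0 0; -0.1 -0.13 0 0 0 0; -0.12 -0.16 0 0 0 0; -0.13 -0.18 0 0 0 0; -0.13 -0.18 0 0 0 0; -0.13 -0.18 0 0 0 0"

```text
t: 17.75
ee_pos: [401.4, 137.4, 178.6]
orientation: [-1.381, 0.888, -0.889]
ft_force: [0.3, -0.5, -0.1]
width: 87.9
```

```bash
python3 - <<'E'
from h import *
t=snap('top','t10'); s=snap('side','s10'); o=s['obs']; print(o['ee_pos'],o['t'],o['ft_force'],o['width'])
def c(a,u0,u1,v0,v1): return cv2.resize(a[v0:v1,u0:u1],(400,400),interpolation=cv2.INTER_CUBIC)
cv2.imwrite('pics/c11.png',np.hstack([c(t['pixels'],125,175,148,198),c(s['pixels'],125,175,290,340)])[:,:,::-1])
E
```

```text
[401.32009202 137.56219683 178.48869795] 17.8 [-0.06407562  0.64396744 -0.26669339] 87.60525370836302
```

View pics/c11.png

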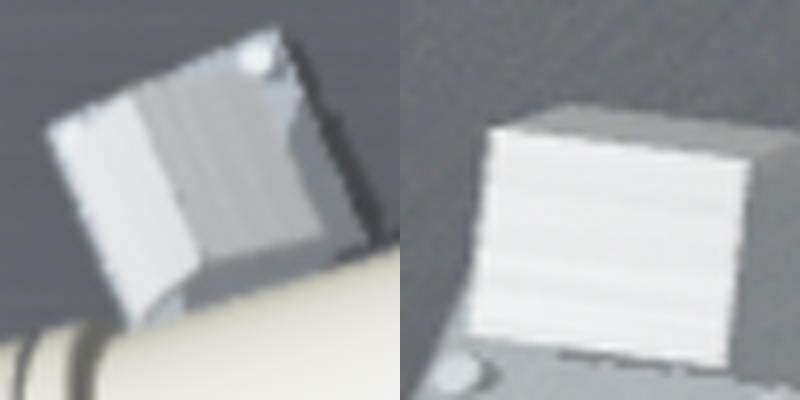

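View pics/t10.png

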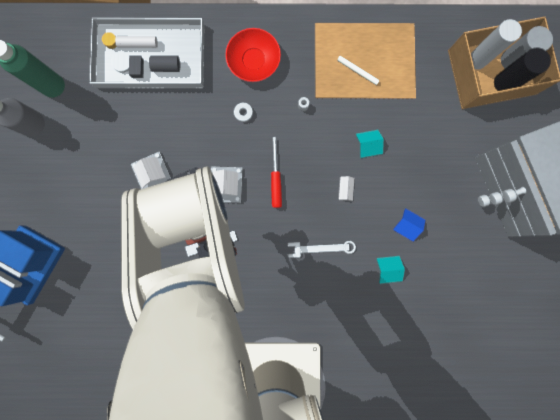

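```bash
python3 - <<'E'
from h import *
np.set_printoptions(precision=1,suppress=True)
t=load('t10');s=load('s10')
qt=lambda x,y,z: ray(t,125+x/8-.5,148+y/8-.5,z)
qs=lambda x,y,z: ray(s,125+x/8-.5,290+y/8-.5,z)
rep('top ridge',qt(132,92,61.1),qt(203,262,61.1))
rep('side ridge',qs(90,128,61.1),qs(351,158,61.1))
rep('side low',qs(68,333,29.2),qs(327,367,29.2))
P=cloud(t); a=P[158:182,138:160,2]; print('max z',np.nanpercentile(a,97))
o=ctrl.get_obs();print(o['qvel'],o['t'])
E
```

```text
top ridge mid [530.8 315.3  61.1] len 56.4429515628004 ang 23.60499858276039
side ridge mid [531.4 317.2  61.1] len 59.25394332038191 ang 24.75315437803201
side low mid [518.2 346.1  29.2] len 58.948310736038536 ang 24.082296653835957
max z 60.37371854203187
[ 0. -0.  0. -0.  0. -0.] 17.85
```

```bash
python3 -c "
from workcell import ctrl
print(ctrl.close_job())"
```

```text
the job is handed in; nothing more can be done
None
```

The larger offcut is nested on the bare rest and released, and I handed the job in at about 17.9 s; no verdict was reported.

**Last checks:**
- **Position:** the cap's ridge middle is within about 1 mm of the rest's middle in the top camera, and about 2 mm in the side camera.
- **Angle:** the two ridges agree to about 1°.
- **Height:** the top of the cap measures about 60 to 61 mm, against 61 mm fully nested.
- **Clear of everything:** the arm was still, the wrist force was about 0 N and the gripper was well away. In the top view the smaller offcut looks to be where it started; I did not measure it.

**Disagreements:**
- **Fingertip position:** the fingertips are about 16 mm behind the reported TCP, not 19 mm ahead as stated. My first closing therefore shut in the air above the offcut without touching it. I found the offset with the wrist and side cameras, went 35 mm lower and gripped on the second try.
- **Contact force:** the cap touched one leg first, since the force was slightly sideways and about 10 N upward. It settled flat when released.

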